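# Clamp a printing block in the bench vise

### The arm

A 6-joint arm with a two-finger parallel gripper is mounted at the origin on the work surface. World frame = base frame: x ahead of the robot, y to its left, z up, the work surface at z = 0. Lengths are in m, angles in rad, forces in N, time in s.
With the tool pointing down it reaches from about 0.35 to 0.775 m from the base axis. Payload 7.3 kg.
Tool frame: the origin (TCP) lies between the finger pads; the fingertips stand 8 mm ahead of it and the grasp point (between the pads) lies 11 mm behind it (robot.nose_length is the distance from the TCP to the fingertips, in m); z points along the fingers, y is the line along which they close (so a half turn about z gives the same grasp; the last joint's range is limited). The gripper opens to 92 mm and grips with 3 to 60 N. Pads are 19 mm wide; open, the fingers measure 130 mm over their backs; the gripper's body (75 mm by 190 mm) begins 47 mm behind the grasp point.
Start: joints at [1.187, 0.342, 1.524, -0, 1.275, -0.146], TCP at [0.124, 0.51, 0.235] pointing down, gripper open.
Joint ranges: [-2.53, 2.53], [-0.77, 2.02], [0.04, 2.7], [-1, 4.14], [0.28, 2.66], [-3.11, 3.11]. Speed limits (rad/s): [2.57, 2.57, 3.14, 3.14, 3.14, 3.14].

### API

Orientations are given as [roll, pitch, yaw] about the fixed x, y, z axes, in that order (R = Rz(yaw) Ry(pitch) Rx(roll)).
In Python, from cell import robot gives the robot as it stands. The module is installed in compiled form; this text tells all that it offers.
- The arm moves only by the shell command python3 -m jog 'ROWS' [FORCE]. ROWS is JSON, a list that holds one entry, the list of rows, each a list of 5 numbers: the gripper's target within -1 to 1 (fully open at 1, half-way at 0, shut at -1), then the shift along the tool's x, y, z in m, then the turn about the tool's z in rad. A call has 1 to 5 rows; each row is the pose to reach, as a shift and turn from the pose commanded when the call began, along the tool's axes at that moment; what a row does not reach only later rows make up. A row lasts 1/12 s, in which the tool goes at most 41.7 mm and 7.16 degrees, less where a joint would pass 70% of its speed; a pose out of reach is approached as far as the arm can. A call with a gripper value outside its range is refused whole. The fingers move at their own pace and stop on an object; FORCE is the grip in N (left out, the last holds). Time passes only in rows, so rows that repeat a pose let the fingers close. It gives the time, the measured TCP pose, the force, the opening and the grip force at its end, in the units of the state.
- robot.observe(): the state, without advancing time (a new reading comes with each control period).
- robot.read_camera(name): name is "side" or "top" or "wrist"; returns the picture (420x560x3 uint8, red, green, blue); there is no depth.
- robot.camera_model(name): a dict with "camera_matrix" (3x3 intrinsics, pixels), "dist_coeffs" ([k1, k2, p1, p2, k3] as OpenCV has them; the pictures are not rectified), "position" and "attitude" of the camera in the world; the wrist camera has in their place "mount" (4x4, takes a point from camera to tool coordinates, whose origin is the TCP and whose axes are the flange's). Camera axes: x right, y down, z forward; pixel columns grow to the right and rows downward; lengths in m; the calibration is good to about 2 mm. A picture is of the moment at which its call begins: read the wrist's pose just before it. camera_model takes no time and is no camera call.
- robot.hand_in(): hands the job in; it is judged then, once.
The state is a dict: "time": time; "qpos": joint angles; "qvel": joint speeds; "joint_efforts": joint torques, N m; "tool_pos": TCP position; "tool_rot": TCP orientation; "contact_force": force on the tool from outside, world axes, zero at the start; "torque": the same for the moment, N m; "opening": finger opening in m; "grip_force": force on a finger pad.
Only numpy, scipy, OpenCV 4.12 (cv2) and the standard library are available. Lean on these libraries where they do the work, as an engineer would, in place of code of your own. Each camera call takes 0.05 s, during which the arm holds its last target. There are 200 camera calls.

### The job

One of the two small bench vises on the printing table has a lino printing block lying loose between its jaws. Turn that vise's crank clockwise (seen from above) until the sliding jaw grips the block firmly against the fixed jaw, then let go. Move the jaw only by its crank, and leave the other, empty vise's crank as it is.

Things in the scene. Friction and masses are not known exactly. Their poses are not given: they have to be found in the camera images.
- crank: Flat steel crank on the loaded vise. Origin on its vertical axis, 72 mm above the table; x points along the arm to the handle: upright black grip, 24 mm across, 9 to 55 mm above the origin, 50 mm out, free-spinning. Clockwise closes, 40 mm of jaw travel a turn; 2 to 3.5 rad until the jaw meets the block, then 0.3 to 0.7 rad to clamp. Stays where left; 5 N at the grip at a crawl, 10 N at 80 mm/s.
- jaw: Sliding jaw of the same vise: grey with a steel face on stiff springs (gives 3 mm, 15 N/mm), 30 mm thick, 100 wide, 37 tall, top 62 mm above the table. Origin on its gripping face, mid width, at its lower edge. Its x points from the crank's axis to the fixed jaw, the way it slides to close. The fixed jaw's gripping face is 215 mm from the crank's axis along this x.
- block: Lino printing block, pale wood with dark grey top, 60 mm along its x (gripped by the jaws), 90 along y, 40 tall, about 0.16 kg. Lies loose on the bed of the loaded vise, 25 mm above the table, within 3 degrees of square to the jaws. Origin: centre of its underside. A like block on the table is not part of the job.
- spare_knob_mid (a point): Middle of the handle grip (104 mm above the table) of the other, empty vise, which has the same build and size. It must stay where it is.
Mind the look-alikes: they are no part of the job. What is shaped like the block but orange, purple or yellow is not meant.

How it is judged:
At the end, for the whole second after the job is handed in: The sliding jaw presses on the block with more than 2 N, the block standing flat (within 7 degrees) and square (within 8.5 degrees) between the jaws, its centre within 35 mm of the sliding jaw's face, and jaw and block are at rest (contact force between jaw and block above 2 N and angle between block's own z axis and vertical below 0.12 rad and angle between the x axis of block and the x axis of jaw, either way round below 0.15 rad and x of block in the frame of jaw below 0.035 m and linear speed of each of block, jaw below 0.02 m/s); the robot touches nothing.
It fails at once if the handle of the other, empty vise is moved by more than 15 mm (distance of spare_knob_mid from where it was at the start of the episode above 0.015 m).
It fails at once if the fingers push the sliding jaw directly (over 8 N) (contact force between the fingers and jaw above 8 N).
It also fails if it takes over 38 s, if anything falls off the work surface, if the arm or the gripper's body presses on something with over 40 N, if the wrist force passes 120 N, or if a joint passes its speed limit or range.

## Working session

There is one attempt and no reset: what is moved stays moved. The work goes in short steps, Python scripts to look and compute and a shell command to move; the robot and the scene stay as the last step left them, time stands still between calls to the robot, and variables do not carry over. Pictures are saved under pics/ and viewed, at most 10 in all, crops included, and the job is handed in when it is done.

```bash
mkdir -p pics
cat > h.py <<'E'
import numpy as np, cv2
from cell import robot
from scipy.spatial.transform import Rotation as R
def pix2w(name,uv,z):
    m=robot.camera_model(name)
    K=np.array(m["camera_matrix"]);d=np.array(m["dist_coeffs"])
    p=cv2.undistortPoints(np.array(uv,float).reshape(-1,1,2),K,d).reshape(-1,2)
    if "mount" in m:
        s=robot.observe();T=np.eye(4);T[:3,:3]=rot(s["tool_rot"]);T[:3,3]=s["tool_pos"];T=T@np.array(m["mount"]);A=T[:3,:3];o=T[:3,3]
    else: A=rot(m["attitude"]);o=np.array(m["position"])
    r=np.c_[p,np.ones(len(p))]@A.T
    return o+r*((z-o[2])/r[:,2])[:,None]
def rot(a):
    a=np.array(a,float)
    if a.shape==(3,3): return a
    if a.shape==(4,): raise Exception(a)
    return R.from_euler('xyz',a).as_matrix()
def save(n,f,crop=None,s=1):
    im=robot.read_camera(n)[:,:,::-1]
    if crop: im=im[crop[1]:crop[3],crop[0]:crop[2]]
    cv2.imwrite('pics/'+f,cv2.resize(im,None,fx=s,fy=s,interpolation=cv2.INTER_CUBIC))
E
python3 - <<'E'
from h import *
save('top','t.png',s=1.4);save('side','s.png')
print(robot.observe());print(robot.camera_model('top'));print(robot.camera_model('wrist')["mount"])
E
```

```text
{'time': 0.1, 'qpos': array([ 1.18703209e+00,  3.42664817e-01,  1.52492867e+00, -1.10878132e-05,
        1.27538621e+00, -1.45989843e-01]), 'qvel': array([-6.67313492e-05, -2.77243445e-03, -2.95538142e-03,  3.26441892e-04,
       -1.29991331e-03,  1.31024344e-05]), 'joint_efforts': array([ 2.80667809e-03, -4.32009101e+01, -2.44696784e+01,  7.20883347e-02,
        5.25208097e-02, -6.68437065e-05]), 'tool_pos': array([0.12350185, 0.50990478, 0.23410583]), 'tool_rot': array([-3.14021883e+00, -1.91284618e-04,  2.90382137e+00]), 'contact_force': array([0.35468481, 0.44891032, 0.35186862]), 'torque': array([-0.04718615,  0.05919929,  0.01546565]), 'grip_force': 0.0, 'opening': 0.09222613040165112}
{'camera_matrix': array([[433.76142931,   0.        , 278.53887343],
       [  0.        , 433.76142931, 208.37939071],
       [  0.        ,   0.        ,   1.        ]]), 'dist_coeffs': array([-0.13531838,  0.        ,  0.        ,  0.        ,  0.        ]), 'position': array([ 0.49199417, -0.03539978,  1.09166858]), 'attitude': array([-2.99988008,  0.01312926, -1.57440666])}
[[ 8.33675474e-04 -9.64160137e-01 -2.65319684e-01  7.23847692e-02]
 [ 9.99999535e-01  9.32139274e-04 -2.45200218e-04  5.29672817e-05]
 [ 4.83727173e-04 -2.65319356e-01  9.64160467e-01 -1.50329657e-01]
 [ 0.00000000e+00  0.00000000e+00  0.00000000e+00  1.00000000e+00]]
```

View pics/t.png

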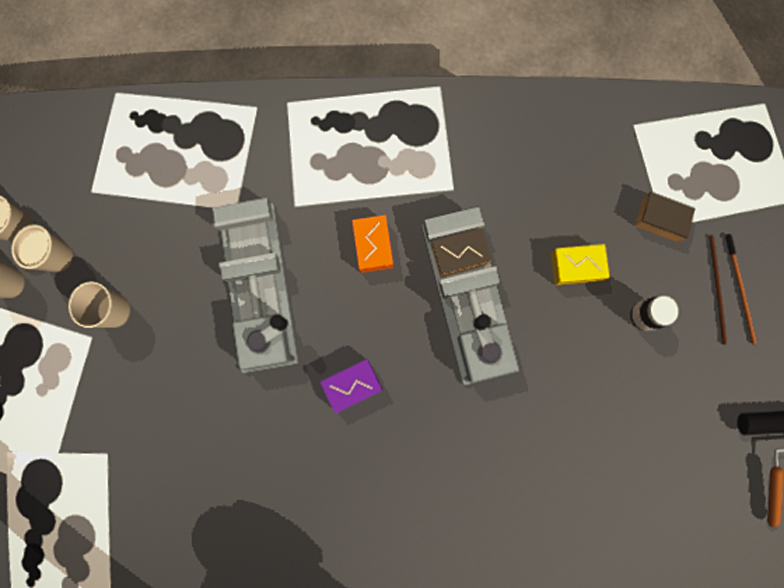

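View pics/s.png

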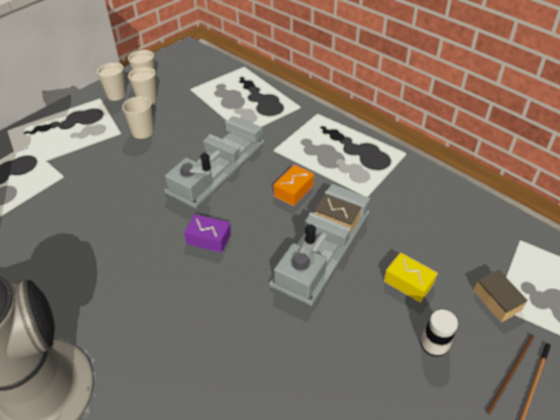

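The top view (×1.4) shows the loaded vise on the right: crank hub at (489,352), black grip at (482,322), dark-topped block at (461,250) and fixed jaw at (455,217). The empty vise is on the left, with its grip at (279,322). I'll take a closer crop next.

Run:
```python
from h import *
save('top','t2.png',crop=(290,140,390,280),s=4.2)
```

```text
(no output)
```

View pics/t2.png

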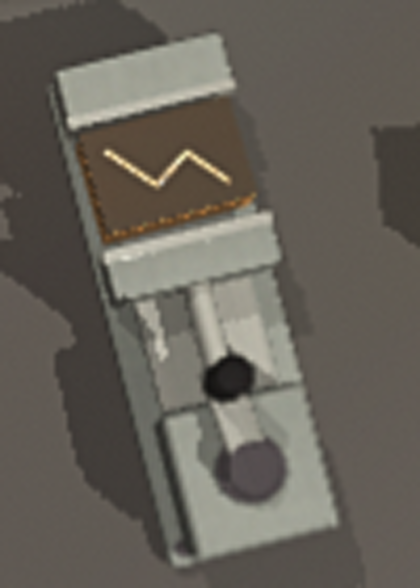

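The crop shows the grip top at (231,374), the hub at (252,470), the fixed jaw's front edge from (70,125) to (236,90), and the sliding jaw's front edge from (103,256) to (272,213).

Run:
```python
from h import *
f=lambda u,v,z:pix2w('top',[[290+u/4.2,140+v/4.2]],z)[0].round(4)
g=f(231,372,.127)
print('grip',g)
for z in(.075,.08,.09):print('hub',z,f(252,470,z))
a,b=f(70,125,.062),f(236,90,.062);c,d=f(103,256,.062),f(272,213,.062)
print('fixed',a,b,'jaw',c,d)
v=(b-a)/np.linalg.norm(b-a); print('width',np.linalg.norm(b-a),np.linalg.norm(d-c))
# left edge of vise body block: housing corners
print('housing',f(163,418,.062),f(302,383,.062),f(337,522,.062),f(197,557,.062))
for p,q in((a,b),(c,d)): 
  w=q-p; n=np.array([-w[1],w[0]]);n/=np.linalg.norm(n);print(n,np.arctan2(n[1],n[0]), (p+q)/2, ((p+q)/2)[:2]-.215*n)
h=f(252,470,.085);print(np.linalg.norm(g[:2]-h[:2]),g-h, np.arctan2(g[1]-h[1],g[0]-h[0]))
s=robot.observe();print(s['tool_pos'],s['tool_rot'],rot(s['tool_rot']).round(3))
p=f(279/1.4*4.2-290*4.2,322/1.4*4.2-140*4.2,.127);print('spare',p)
```

```text
grip [ 0.5833 -0.1716  0.127 ]
hub 0.075 [ 0.5333 -0.1895  0.075 ]
hub 0.08 [ 0.5331 -0.1888  0.08  ]
hub 0.09 [ 0.5326 -0.1872  0.09  ]
fixed [ 0.7334 -0.0911  0.062 ] [ 0.7539 -0.1881  0.062 ] jaw [ 0.6565 -0.109   0.062 ] [ 0.6811 -0.2068  0.062 ]
width 0.09914257410416574 0.1008464178838297
housing [ 0.5636 -0.1416  0.062 ] [ 0.5829 -0.2212  0.062 ] [ 0.504  -0.2391  0.062 ] [ 0.4853 -0.1594  0.062 ]
[0.97838896 0.20677292] 0.20827544705671278 [ 0.74365 -0.1396   0.062  ] [ 0.53329637 -0.18405618]
[0.96979151 0.24393529] 0.2464216635683027 [ 0.6688 -0.1579  0.062 ] [ 0.46029483 -0.21034609]
0.05300113206338144 [0.0504 0.0164 0.042 ] 0.31459077220727744
[0.12354402 0.50995803 0.23422577] [-3.14048583e+00 -1.40038211e-04  2.90379467e+00] [[-0.972  0.236 -0.   ]
 [ 0.236  0.972 -0.001]
 [ 0.    -0.001 -1.   ]]
spare [0.5816 0.1551 0.127 ]
```

```bash
python3 -m jog '[[[0,-0.03,-0.027,0,0],[0,-0.06,-0.054,0,0],[0,-0.09,-0.081,0,0],[0,-0.12,-0.108,0,0],[0,-0.15,-0.137,0,0]]]' 30
python3 -m jog '[[[0,-0.03,-0.027,0,0],[0,-0.06,-0.054,0,0],[0,-0.09,-0.081,0,0],[0,-0.12,-0.108,0,0],[0,-0.15,-0.137,0,0]]]'
python3 -m jog '[[[0,-0.03,-0.027,0,0],[0,-0.06,-0.054,0,0],[0,-0.09,-0.081,0,0],[0,-0.12,-0.108,0,0],[0,-0.15,-0.137,0,0]]]'
python3 -m jog '[[[0,-0.03,-0.027,0,0],[0,-0.06,-0.054,0,0],[0,-0.09,-0.081,0,0],[0,-0.12,-0.108,0,0],[0,-0.15,-0.137,0,0]]]'
python3 -m jog '[[[0,0,0,0,0],[0,0,0,0,0],[0,0,0,0,0]]]'
python3 -c "
from h import *
save('wrist','w.png');print(robot.camera_model('wrist'))"
```

```text
time: 0.57
tool_pos: [0.2376, 0.3403, 0.2346]
tool_rot: [3.142, 0.0, 2.905]
contact_force: [1.7, -0.3, 0.3]
opening: 0.0629
grip_force: 0.0
time: 0.98
tool_pos: [0.3512, 0.1717, 0.2348]
tool_rot: [3.141, 0.0, 2.904]
contact_force: [1.3, 0.6, 0.1]
opening: 0.0459
grip_force: 0.0
time: 1.4
tool_pos: [0.4647, 0.0031, 0.2346]
tool_rot: [3.141, -0.0, 2.903]
contact_force: [0.3, 1.0, 0.1]
opening: 0.0458
grip_force: 0.0
time: 1.82
tool_pos: [0.5782, -0.1651, 0.2343]
tool_rot: [3.141, -0.001, 2.904]
contact_force: [0.8, -0.6, -0.1]
opening: 0.0457
grip_force: 0.0
time: 2.07
tool_pos: [0.5771, -0.1633, 0.2339]
tool_rot: [3.141, -0.002, 2.903]
contact_force: [0.4, 0.9, -1.2]
opening: 0.0461
grip_force: 0.0
{'camera_matrix': array([[351.68111527,   0.        , 275.08740755],
       [  0.        , 351.68111527, 210.13184617],
       [  0.        ,   0.        ,   1.        ]]), 'dist_coeffs': array([0.01203603, 0.        , 0.        , 0.        , 0.        ]), 'mount': array([[ 8.34683008e-04, -9.64160616e-01, -2.65317940e-01,
         7.23850696e-02],
       [ 9.99999534e-01,  9.33403327e-04, -2.45999602e-04,
         5.41866583e-05],
       [ 4.84831775e-04, -2.65317611e-01,  9.64160946e-01,
        -1.50328369e-01],
       [ 0.00000000e+00,  0.00000000e+00,  0.00000000e+00,
         1.00000000e+00]])}
```

View pics/w.png

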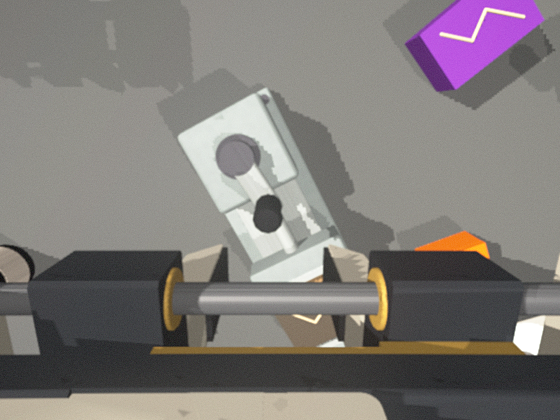

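The wrist view shows the grip's top at about (267,206), its body reaching down to (269,228), and the hub at (237,155).

Run:
```python
from h import *
for uv,z in(((267,207),.127),((268,222),.085),((237,155),.08),((237,155),.09)): print(pix2w('wrist',[uv],z).round(4))
s=robot.observe();print(s['tool_pos'])
```

```text
[[ 0.5717 -0.1676  0.127 ]]
[[ 0.5959 -0.1736  0.085 ]]
[[ 0.5324 -0.1856  0.08  ]]
[[ 0.5316 -0.1843  0.09  ]]
[ 0.57701512 -0.16264512  0.2344182 ]
```

Run:
```python
from h import *
save('wrist','w2.png',crop=(200,120,340,260),s=4)
for uv,z in(((268,216),.127),((266,203),.081)): print(pix2w('wrist',[uv],z).round(4))
```

```text
[[ 0.579  -0.1683  0.127 ]]
[[ 0.5797 -0.1713  0.081 ]]
```

View pics/w2.png

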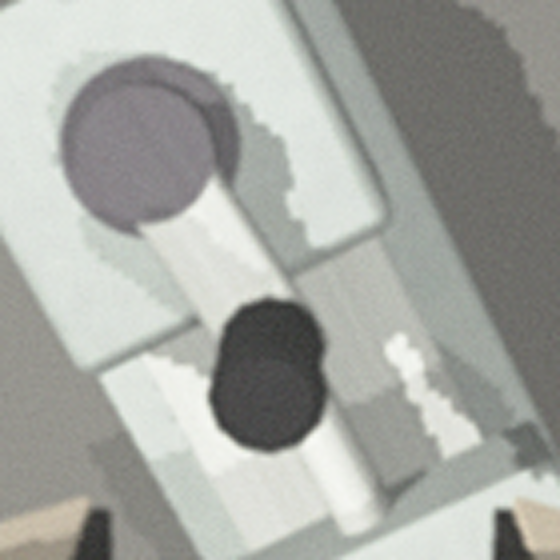

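```bash
python3 -m jog '[[[0,-0.006,-0.007,0.03,0],[0,-0.006,-0.007,0.06,0],[0,-0.006,-0.007,0.09,0],[0,-0.006,-0.007,0.115,0],[0,-0.006,-0.007,0.136,0]]]'
python3 -m jog '[[[0,0,0,0,0],[-0.3,0,0,0,0],[-0.45,0,0,0,0],[-0.7,0,0,0,0],[-0.7,0,0,0,0]]]' 20
python3 -m jog '[[[-0.9,0,0,0,0],[-0.9,0,0,0,0],[-0.9,0,0,0,0]]]' 20
```

```text
time: 2.58
tool_pos: [0.5808, -0.17, 0.0974]
tool_rot: [3.141, -0.001, 2.905]
contact_force: [1.0, 0.4, 0.4]
opening: 0.0459
grip_force: 0.0
time: 3.0
tool_pos: [0.5826, -0.1717, 0.1006]
tool_rot: [-3.141, 0.003, 2.904]
contact_force: [2.1, 6.6, 3.1]
opening: 0.0239
grip_force: 3.7
time: 3.25
tool_pos: [0.5828, -0.1714, 0.1005]
tool_rot: [3.141, 0.003, 2.904]
contact_force: [0.9, 3.4, 5.5]
opening: 0.0229
grip_force: 20.0
```

```bash
cat > tab.py <<'E'
import sys
from h import *
a0,st,n=map(float,sys.argv[1:4])
A=rot(robot.observe()['tool_rot'])
A=R.from_euler('xyz',[np.pi,0,2.904]).as_matrix()
P=lambda a:.05*np.array([np.cos(a),np.sin(a),0])
for k in range(int(n)):
    b=a0-5*k*st
    print(round(b,2),[[*((A.T@(P(b-st*i)-P(b)))[:2].round(4)+0)] for i in range(1,6)].__repr__().replace('np.float64',''))
E
python3 tab.py .32 .1 7
```

```text
0.32 [[(-0.0024), (-0.0044)], [(-0.0044), (-0.009)], [(-0.0059), (-0.0137)], [(-0.007), (-0.0186)], [(-0.0075), (-0.0236)]]
-0.18 [[(0.0), (-0.005)], [(0.0004), (-0.01)], [(0.0014), (-0.0149)], [(0.0028), (-0.0197)], [(0.0047), (-0.0243)]]
-0.68 [[(0.0024), (-0.0044)], [(0.0052), (-0.0086)], [(0.0083), (-0.0124)], [(0.0119), (-0.0159)], [(0.0158), (-0.019)]]
-1.18 [[(0.0042), (-0.0027)], [(0.0086), (-0.005)], [(0.0133), (-0.0069)], [(0.0181), (-0.0083)], [(0.023), (-0.0091)]]
-1.68 [[(0.005), (-0.0004)], [(0.01), (-0.0003)], [(0.0149), (0.0003)], [(0.0198), (0.0014)], [(0.0246), (0.003)]]
-2.18 [[(0.0046), (0.002)], [(0.0089), (0.0045)], [(0.013), (0.0074)], [(0.0167), (0.0107)], [(0.0201), (0.0144)]]
-2.68 [[(0.003), (0.004)], [(0.0056), (0.0082)], [(0.0078), (0.0127)], [(0.0095), (0.0174)], [(0.0107), (0.0223)]]
```

```bash
python3 -m jog '[[[-0.9,-0.0024,-0.0044,0,0],[-0.9,-0.0044,-0.009,0,0],[-0.9,-0.0059,-0.0137,0,0],[-0.9,-0.007,-0.0186,0,0],[-0.9,-0.0075,-0.0236,0,0]]]' 25
python3 -m jog '[[[-0.9,0,0,0,0],[-0.9,0,0,0,0]]]'
```

```text
time: 3.67
tool_pos: [0.5849, -0.1949, 0.1005]
tool_rot: [3.139, 0.003, 2.904]
contact_force: [2.6, 7.1, 7.2]
opening: 0.022
grip_force: 25.0
time: 3.83
tool_pos: [0.5847, -0.1961, 0.1005]
tool_rot: [3.141, 0.004, 2.904]
contact_force: [2.5, 3.6, 6.0]
opening: 0.022
grip_force: 25.0
```

```bash
python3 -m jog '[[[-0.9,0,-0.005,0,0],[-0.9,0.0004,-0.01,0,0],[-0.9,0.0014,-0.0149,0,0],[-0.9,0.0028,-0.0197,0,0],[-0.9,0.0047,-0.0243,0,0]]]'
python3 -m jog '[[[-0.9,0.0024,-0.0044,0,0],[-0.9,0.0052,-0.0086,0,0],[-0.9,0.0083,-0.0124,0,0],[-0.9,0.0119,-0.0159,0,0],[-0.9,0.0158,-0.019,0,0]]]'
python3 -m jog '[[[-0.9,0,0,0,0],[-0.9,0,0,0,0]]]'
```

```text
time: 4.25
tool_pos: [0.5752, -0.2179, 0.1006]
tool_rot: [3.14, 0.005, 2.904]
contact_force: [4.1, 6.8, 7.3]
opening: 0.0225
grip_force: 25.0
time: 4.67
tool_pos: [0.5558, -0.2332, 0.1006]
tool_rot: [3.141, 0.006, 2.904]
contact_force: [6.0, 6.0, 4.6]
opening: 0.0223
grip_force: 25.0
time: 4.83
tool_pos: [0.5549, -0.2336, 0.1005]
tool_rot: [3.141, 0.005, 2.904]
contact_force: [2.7, 2.8, 5.6]
opening: 0.0226
grip_force: 25.0
```

```bash
python3 -m jog '[[[-0.9,0.0042,-0.0027,0,0],[-0.9,0.0086,-0.005,0,0],[-0.9,0.0133,-0.0069,0,0],[-0.9,0.0181,-0.0083,0,0],[-0.9,0.023,-0.0091,0,0]]]'
python3 -m jog '[[[-0.9,0.005,-0.0004,0,0],[-0.9,0.01,-0.0003,0,0],[-0.9,0.0149,0.0003,0,0]]]'
python3 -m jog '[[[-0.9,0,0,0,0],[-0.9,0,0,0,0]]]'
python3 -c "
from h import *
save('top','t3.png',crop=(290,140,390,280),s=4.2)"
```

```text
time: 5.25
tool_pos: [0.5317, -0.2374, 0.1006]
tool_rot: [-3.141, 0.008, 2.904]
contact_force: [9.4, 2.0, 2.3]
opening: 0.0224
grip_force: 25.0
time: 5.5
tool_pos: [0.5175, -0.2343, 0.1006]
tool_rot: [-3.14, 0.009, 2.903]
contact_force: [8.6, 0.5, 2.0]
opening: 0.0226
grip_force: 25.0
time: 5.67
tool_pos: [0.5165, -0.2339, 0.1005]
tool_rot: [-3.141, 0.006, 2.904]
contact_force: [5.2, 2.4, 4.2]
opening: 0.0226
grip_force: 25.0
```

View pics/t3.png

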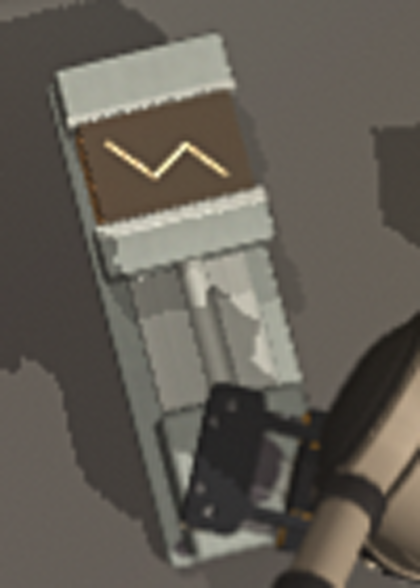

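The sliding jaw (front edge about (100,225) to (268,188)) has now just about met the block, which lies square. I'll continue in smaller steps and watch the force.

```bash
python3 tab.py -1.98 .06 4; python3 -m jog '[[[-0.9,0.003,0.0006,0,0],[-0.9,0.0059,0.0014,0,0],[-0.9,0.0088,0.0024,0,0],[-0.9,0.0115,0.0036,0,0],[-0.9,0.0143,0.0050,0,0]]]'
python3 -m jog '[[[-0.9,0,0,0,0],[-0.9,0,0,0,0],[-0.9,0,0,0,0]]]'
```

```text
-1.98 [[(0.0029), (0.0006)], [(0.0058), (0.0014)], [(0.0087), (0.0023)], [(0.0115), (0.0034)], [(0.0142), (0.0047)]]
-2.28 [[(0.0026), (0.0014)], [(0.0052), (0.003)], [(0.0076), (0.0048)], [(0.0099), (0.0067)], [(0.0121), (0.0087)]]
-2.58 [[(0.0021), (0.0022)], [(0.004), (0.0044)], [(0.0059), (0.0068)], [(0.0075), (0.0093)], [(0.009), (0.0119)]]
-2.88 [[(0.0014), (0.0027)], [(0.0025), (0.0054)], [(0.0036), (0.0082)], [(0.0044), (0.0111)], [(0.0051), (0.014)]]
time: 6.13
tool_pos: [0.505, -0.2272, 0.1007]
tool_rot: [-3.138, 0.01, 2.904]
contact_force: [8.2, -5.7, 1.2]
opening: 0.0222
grip_force: 25.0
time: 6.38
tool_pos: [0.5045, -0.2269, 0.1006]
tool_rot: [-3.139, 0.008, 2.904]
contact_force: [7.5, -3.3, 2.7]
opening: 0.0229
grip_force: 25.0
```

```bash
python3 -m jog '[[[-0.9,0.0026,0.0014,0,0],[-0.9,0.0052,0.003,0,0],[-0.9,0.0076,0.0048,0,0],[-0.9,0.0099,0.0067,0,0],[-0.9,0.0121,0.0087,0,0]]]' 30
python3 -m jog '[[[-0.9,0,0,0,0],[-0.9,0,0,0,0],[-0.9,0,0,0,0]]]'
```

```text
time: 6.8
tool_pos: [0.4957, -0.2177, 0.1008]
tool_rot: [-3.136, 0.012, 2.904]
contact_force: [9.5, -15.4, -4.6]
opening: 0.0228
grip_force: 30.0
time: 7.05
tool_pos: [0.4956, -0.2177, 0.1007]
tool_rot: [-3.136, 0.011, 2.904]
contact_force: [8.2, -9.7, -1.3]
opening: 0.0225
grip_force: 30.0
```

The resisting force rose from 5 N to about 13 N and is purely tangential, so the block is clamped. I'll release and retreat upwards.

```bash
python3 -m jog '[[[-0.3,0,0,0,0],[0,0,0,0,0],[0,0,0,0,0],[0,0,0,0,0],[0,0,0,-0.02,0]]]'
python3 -m jog '[[[0,0,0,-0.04,0],[0,0,0,-0.08,0],[0,0,0,-0.12,0],[0,0.04,0,-0.12,0],[0,0.06,0,-0.12,0]]]'
python3 -m jog '[[[0,0,0,0,0],[0,0,0,0,0],[0,0,0,0,0]]]'
python3 -c "
from h import *
save('top','t4.png',crop=(290,140,390,280),s=4.2);print(robot.observe()['contact_force'])"
```

```text
time: 7.47
tool_pos: [0.4898, -0.2123, 0.1157]
tool_rot: [3.139, -0.007, 2.904]
contact_force: [-1.4, 0.1, 0.5]
opening: 0.0448
grip_force: 0.0
time: 7.88
tool_pos: [0.4333, -0.1996, 0.2415]
tool_rot: [-3.14, 0.005, 2.905]
contact_force: [0.4, 0.3, -0.7]
opening: 0.0459
grip_force: 0.0
time: 8.13
tool_pos: [0.4341, -0.1996, 0.2386]
tool_rot: [3.141, 0.0, 2.904]
contact_force: [0.1, -0.1, 0.5]
opening: 0.0458
grip_force: 0.0
[ 1.25864800e-04 -3.87848103e-01  3.30386966e-01]
```

View pics/t4.png

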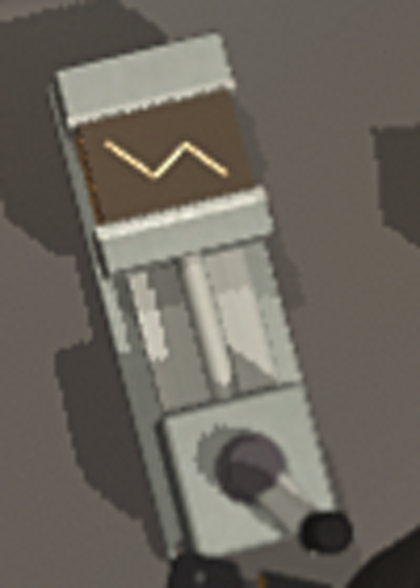

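The block sits square with no gap between the two jaws, and the crank has stayed where I left it, with its grip at (325,530). The gripper is clear.

```bash
python3 -c "
from cell import robot
print(robot.hand_in())"
```

```text
the job is handed in; nothing more can be done
None
```

I turned the loaded vise's crank about 2.8 rad clockwise until the resistance at the grip rose from about 5 N to 13 N, then released it and handed in at about 8 s; the last picture shows the block square and gap-free between the jaws, but no verdict came back.

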